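Open the push-and-turn tablet tub in its leaning stand

ROBOT

A 6-joint arm with a two-finger parallel gripper is mounted at the origin on a cart in front of the work surface, level with it; the furniture and walls round the work are solid. World frame = base frame: x ahead of the robot, y to its left, z up, the work surface at z = 0. Lengths are in m, angles in rad, forces in N, time in s.
With the tool pointing down it reaches from about 0.375 to 0.9 m from the base axis. Payload 3.1 kg.
Tool frame: the origin (TCP) lies between the finger pads; the fingertips stand 22 mm ahead of it and the grasp point (between the pads) lies 3 mm ahead of it; z points along the fingers, y is the direction in which the jaws open and shut (so a half turn about z gives the same grasp; the last joint's range is limited). The gripper opens to 85 mm and grips with 20 to 120 N. Pads are 22 mm wide; open, the fingers measure 114 mm over their backs; the gripper's body (76 mm by 85 mm) begins 54 mm behind the grasp point. The pads swing forward as they close: fully open they stand 13 mm farther back than shut.
Start: joints at [1.05, 0.527, 1.433, -0, 1.181, -0.178], TCP at [0.21, 0.589, 0.253] pointing down, gripper open.
Joint ranges: [-3.08, 3.08], [-0.75, 2.2], [0.22, 2.44], [-1.43, 4.57], [0, 2.65], [-2.85, 2.85]. Speed limits (rad/s): [2.79, 2.79, 3.14, 3.14, 3.14, 3.14].

INTERFACE

Orientations are given as a unit quaternion [x, y, z, w].
In Python, from station import status, snapshot, manip gives the robot as it stands.
- The arm moves only by the tool move_arm, never from a script. Its argument "plan" is a list that holds one entry, the list of rows, each a list of 7 numbers: the turn, a rotation vector about the tool's x, y, z scaled (see below), then the shift along the tool's x, y, z scaled (see below), then the closure, from 0 (fully open) to 1 (shut). A call has exactly 8 rows; each row is the pose to reach, as a shift and turn from the pose commanded when the call began, along the tool's axes at that moment; what a row does not reach only later rows make up. The controller multiplies each number of a shift by 100 mm and each number of a turn by pi/4 rad. A row lasts 1/8 s, in which the tool goes at most 62.5 mm and 10.7 degrees, less where a joint would pass 70% of its speed; a pose out of reach is approached as far as the arm can. A call with a number of a shift or a turn outside -1 to 1 is refused whole. A call with a gripper value outside its range is refused whole. The fingers move at their own pace and stop on an object; "force" is the grip in N (left out, the last holds). Time passes only in rows, so rows that repeat a pose let the fingers close, or fill a call up. It gives the time, the measured TCP pose, the force and the opening at its end, in the units of the state.
- status.sense(): the state, without advancing time (a new reading comes with each control period).
- snapshot(name): name is "side" or "top" or "wrist"; returns a dict with "img" (384x512x3 uint8, red, green, blue), "depth" (384x512 float32, m along the optical axis (not along the pixel's ray), 0 where there is no reading), "mtx" (3x3 intrinsics, pixels), "T" (4x4, takes a point from camera to world coordinates). Camera axes: x right, y up, looking along -z (the intrinsics and any distortion apply to the point x, -y, -z); pixel columns grow to the right and rows downward; lengths in m; the calibration is good to about 2 mm. A picture is of the moment at which its call begins.
- manip.sign_off(): hands the job in, once; it reports no verdict.
The state is a dict: "t": time; "q": joint angles; "qd": joint speeds; "tau": joint torques, N m; "tcp_pos": TCP position; "tool_rot": TCP orientation; "force": force on the tool from outside, world axes, zero at the start; "ft_torque": the same for the moment, N m; "finger_gap": opening from 0.0 (shut) to 1.0 (fully open).
Only numpy, scipy, OpenCV 4.12 (cv2) and the standard library are available. Lean on these libraries where they do the work, as an engineer would, in place of code of your own. Each camera call takes 0.05 s, during which the arm holds its last target. There are 200 camera calls.

TASK

The tub of dishwasher tablets leans in its grey stand with its child-resistant cap on, and the pepper mill is in the way in front of it. First stand the pepper mill upright on the round cork mat, in the middle; then press the cap down hard along the tub's axis, turn it anticlockwise while it is down, lift it off and lay it mouth down in the middle of the black spoon rest. Never let the mill fall over, and do not tip over or push along the jars, tin and shaker that stand around.

Things in the scene. Friction and masses are not known exactly. Their poses are not given: they have to be found in the camera images.
- stand: Fixed grey stand gripping the white tablet tub; neither moves nor turns. Origin: centre of the underside of its base plate, 150 (x) x 104 x 12 mm. The 55 mm wide tub leans 28 degrees from vertical towards the stand's own -x, roughly towards the robot. Its round holder, 68 mm across, ends 45 mm up the tub's axis; from there to the cap nothing is wider than the cap.
- mouth (a point): Centre of the tub's open neck rim (40 mm across), 125 mm up the tub's axis and 144 mm above the worktop; covered by the cap at the start, whose lower edge is then 18 mm further down the axis.
- cap: Loose white ribbed cap, 58 mm across, 34 mm high, 70 g. Origin: centre of its open lower edge; z runs up through its closed top, along the tub's axis at the start. Lugs inside hook under the neck's tabs. Pushed down 4 mm or more along its axis and held there, it turns anticlockwise seen from above its top (positive about z): 30 to 85 degrees, best 60, frees it. It then lifts off along the axis.
- cap_disc (a joint): Sprung disc inside the cap that pushes it up: how far it is pressed in, m. 0.002 with the cap locked on; 0.006 or more (cap 4 mm down, about 11 N) frees the lugs to turn; 0.008 to 0.0085 (cap 6 mm down, about 15 N) is best; 0.009 is the hard stop; 0 with the cap off. Turning clockwise is blocked.
- pepper_mill: Loose wooden pepper mill, 58 mm across the foot and 170 mm high, 180 g, upright 115 to 135 mm from the stand's origin on its -x side. Origin: centre of its underside. Its round head, 48 mm across, spans 123 to 159 mm above the underside, with a 12 mm knob on top up to 170 mm; waist below it. The head does not turn.
- cork_mat: Fixed round cork mat, 110 mm across, 7 mm thick, to the left or right of the stand. Origin: centre of its underside.
- spoon_rest: Fixed black spoon rest, an oval dish 160 mm (x) by 90 mm (y), 12 mm high, on the side of the stand where the mat is not. Origin: centre of its underside. The cap comes to rest with its lower edge about 10 to 12 mm above the worktop.
- salt_shaker: Bystander: loose glass salt shaker, 44 mm across, 90 mm high, left of the stand. Origin: centre of its underside, as for the other bystanders.
- spice_jar: Bystander: loose spice jar, 46 mm across, 109 mm high, right of the stand.
- coffee_jar: Bystander: loose coffee jar, 67 mm across, 110 mm high, behind on the left.
- candle_jar: Bystander: loose glass candle jar, 76 mm across, 90 mm high, on the right.
- tin: Bystander: loose tin, 75 mm across, 58 mm high, on the far left.
Things that resemble listed ones, but are neither listed nor needed, are in the scene too. Of the things shaped like the cap, the white one is meant.

How it is judged:
On the way, in this order (a step that is already met when the one before it is completed fails the run):
1. the pepper mill stands upright on the cork mat, let go (horizontal distance between pepper_mill and cork_mat below 0.03 m and angle between pepper_mill's own z axis and vertical below 0.12 rad and height (world z) of pepper_mill between 0.003 and 0.015 m and contact force between the fingers and pepper_mill below 0.1 N), for 0.2 s.
2. the cap is pressed down against its spring, far enough to turn (value of joint cap_disc above 0.0055 m), for 0.2 s.
3. the cap is off the neck (distance between cap and mouth above 0.05 m), for 0.1 s.
At the end, for the whole second after the job is handed in: The pepper mill stands upright on the cork mat, its centre within 30 mm of the mat's centre; the cap lies at rest, mouth down and level (within 8 degrees), on the spoon rest, its centre within 45 mm of the rest's centre along its length and 25 mm across (horizontal distance between pepper_mill and cork_mat below 0.03 m and angle between pepper_mill's own z axis and vertical below 0.12 rad and height (world z) of pepper_mill between 0.003 and 0.015 m and x of cap in the frame of spoon_rest between -0.045 and 0.045 m and y of cap in the frame of spoon_rest between -0.025 and 0.025 m and height (world z) of cap below 0.02 m and angle between cap's own z axis and vertical below 0.15 rad and linear speed of each of cap, pepper_mill below 0.03 m/s); the robot touches nothing.
It fails at once if a bystander (salt shaker, spice jar, coffee jar, candle jar, tin) is pushed more than 30 mm or tipped (distance of any of salt_shaker, spice_jar, coffee_jar, candle_jar, tin from where it was at the start of the episode above 0.03 m or angle between any of salt_shaker, spice_jar, coffee_jar, candle_jar, tin's own z axis and vertical above 0.5 rad).
It fails at once if the pepper mill falls over (angle between pepper_mill's own z axis and vertical above 0.8 rad).
It also fails if it takes over 56 s, if anything falls off the work surface, if the arm or the gripper's body presses on something with over 40 N, if the wrist force passes 120 N, or if a joint passes its speed limit or range.

## Working session

There is one attempt and no reset: what is moved stays moved. The work goes in short steps, Python scripts to look and compute and a tool call to move; the robot and the scene stay as the last step left them, time stands still between calls to the robot, and variables do not carry over. Pictures are saved under pics/ and viewed, on a budget of 10 in all, crops included, one or two more only if the job needs it, and the job is handed in when it is done.

Besides the shell and the picture viewer there is one more tool, called after "Request:" by a JSON object that holds its "api" and its "payload". move_arm: Moves the arm, as the interface text tells. Its arguments: {"type":"object","properties":{"plan":{"type":"array"},"force":{"type":"number"}},"required":["plan"]}

```bash
mkdir -p pics; cat > h.py <<'E'
import numpy as np, cv2
from station import status, snapshot, manip
from scipy.spatial.transform import Rotation as R
def snap(n,tag):
    s=snapshot(n); np.savez(f'{tag}.npz',**s); cv2.imwrite(f'pics/{tag}.png',s['img'][:,:,::-1]); return s
def cloud(s):
    d=s['depth']; K=s['mtx']; v,u=np.mgrid[:d.shape[0],:d.shape[1]]
    p=np.stack([(u-K[0,2])/K[0,0]*d,-(v-K[1,2])/K[1,1]*d,-d],-1)
    w=p@s['T'][:3,:3].T+s['T'][:3,3]; w[d==0]=np.nan; return w
E
python3 - <<'E'
from h import *
a=snap('top','top0'); b=snap('side','side0')
cv2.imwrite('pics/both0.png',cv2.resize(np.vstack([a['img'],b['img']])[:,:,::-1],(400,600),interpolation=cv2.INTER_AREA))
print(a['T'].round(3),b['T'].round(3),a['mtx'],status.sense())
E
```

```text
[[ 0.018  0.982 -0.189  0.311]
 [-1.     0.017 -0.006  0.055]
 [-0.002  0.189  0.982  1.308]
 [ 0.     0.     0.     1.   ]] [[ 0.96   0.192 -0.206  0.328]
 [-0.281  0.609 -0.742 -0.785]
 [-0.017  0.77   0.638  0.829]
 [ 0.     0.     0.     1.   ]] [[442.54904843   0.         251.77026897]
 [  0.         442.54904843 189.4169285 ]
 [  0.           0.           1.        ]] {'t': 0.1, 'q': array([ 1.04947115e+00,  5.28376189e-01,  1.43378037e+00, -1.43886245e-05,
        1.18137463e+00, -1.78469258e-01]), 'qd': array([-0.00060347, -0.00069246, -0.00329988,  0.00048669,  0.00131845,
       -0.00042535]), 'tau': array([-5.65889077e-04, -4.43303311e+01, -1.78586107e+01, -2.60711595e-04,
        3.89125751e-03,  1.51271644e-05]), 'tcp_pos': array([0.20976669, 0.58811273, 0.25242761]), 'tool_rot': array([ 1.70586773e-01,  9.85342181e-01, -9.12819051e-04, -3.26016508e-04]), 'force': array([ 0.41104808, -0.0475644 , -0.48362188]), 'ft_torque': array([-0.01141067, -0.03412331, -0.00681898]), 'finger_gap': 0.9947888016195168}
```

View pics/top0.png

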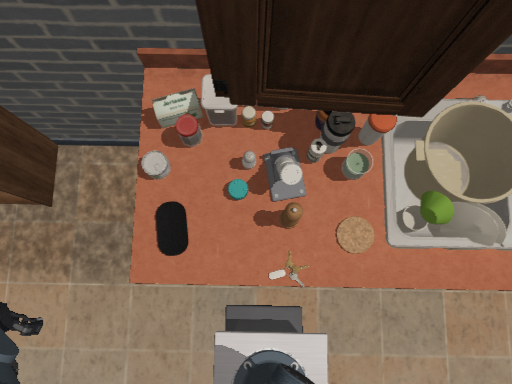

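View pics/side0.png

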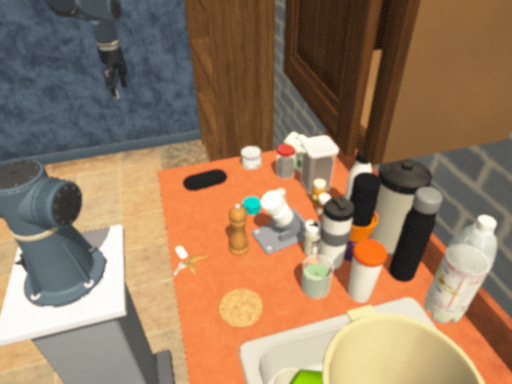

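Top view: mill head at (291,210), mat (355,235), spoon rest (172,229), stand (285,174) with the cap at (290,170); salt shaker (249,159), spice jar (317,150), candle (357,163), teal decoy cap (238,189). The side view agrees.

```bash
cat > m.py <<'E'
from h import *
a=dict(np.load('top0.npz')); b=dict(np.load('side0.npz'))
A=cloud(a); B=cloud(b)
def at(u,v): return A[v,u].round(4)
for n,u,v in [('mill',291,210),('mat',355,235),('rest',172,229),('cap',290,172),('salt',249,159),('spice',317,146),('candle',357,163),('coffee',188,125),('tin',155,160),('teal',238,189),('keys',293,265)]: print(n,at(u,v))
def mask(W,c,r,z0,z1): return (np.hypot(W[...,0]-c[0],W[...,1]-c[1])<r)&(W[...,2]>z0)&(W[...,2]<z1)
def el(n,m):
    m=m.astype(np.uint8); k,l,st,ce=cv2.connectedComponentsWithStats(m); i=1+np.argmax(st[1:,4]); print(n,'px',st[i],ce[i]); return l==i
for nm,im,W in (('top',a['img'],A),('side',b['img'],B)):
    hsv=cv2.cvtColor(im,cv2.COLOR_RGB2HSV)
    # mat: 2..14mm height near expected
    c=at(355,235); m=el('mat',mask(W,c,.08,.004,.012)); P=W[m]; print(nm,'mat',(P.min(0)+P.max(0))/2,P.mean(0),np.ptp(P,axis=0))
    c=at(172,229); m=el('rest',mask(W,c,.12,-.01,.03)&(hsv[...,2]<70)); P=W[m]
    q,s,ang=cv2.minAreaRect((P[:,:2]*1000).astype(np.float32)); print(nm,'rest',q,s,ang,P[:,2].mean())
    c=at(291,210); m=mask(W,c,.06,.1,.18); P=W[m]; print(nm,'mill',len(P),P.mean(0),P[:,2].max(),P[P[:,2].argmax()],P.min(0),P.max(0))
    c=at(285,190); m=el('base',mask(W,at(287,174),.12,.008,.016)&(hsv[...,1]<90)); P=W[m]
    q,s,ang=cv2.minAreaRect((P[:,:2]*1000).astype(np.float32)); print(nm,'base',q,s,ang)
    m=mask(W,at(290,172),.075,.12,.2)&(hsv[...,1]<70)&(hsv[...,2]>150); P=W[m]; print(nm,'cap',len(P),P.mean(0),P.min(0),P.max(0))
E
python3 m.py
```

```text
mill [ 0.4787 -0.0424  0.1575]
mat [ 0.4299 -0.2428  0.0071]
rest [0.4376 0.2941 0.0118]
cap [ 0.5798 -0.0392  0.162 ]
salt [0.6336 0.0713 0.0862]
spice [ 0.6684 -0.1192  0.1095]
candle [ 0.6332 -0.2413  0.063 ]
coffee [0.7242 0.2461 0.1088]
tin [0.6343 0.3464 0.0544]
teal [0.5565 0.1026 0.0321]
keys [ 0.3401 -0.0616  0.001 ]
mat px [335 216  40  38 899] [354.78865406 234.96551724]
top mat [ 0.43188347 -0.24181695  0.0079875 ] [ 0.43008768 -0.24214386  0.00734677] [0.10881112 0.11536552 0.00795065]
rest px [ 156  202   32   54 1468] [171.41348774 228.29632153]
top rest (440.82464599609375, 296.22265625) (157.99273681640625, 89.65058135986328) 8.230396270751953 0.006921647326825387
top mill 289 [ 0.47549144 -0.04761831  0.15117536] 0.1729611348579958 [ 0.4792318  -0.05142596  0.17296113] [ 0.45389389 -0.07317184  0.11437381] [ 0.50326368 -0.02511503  0.17296113]
base px [264 153  42  48 666] [282.03303303 184.4024024 ]
top base (607.8302612304688, -34.22969055175781) (148.62057495117188, 102.46717071533203) 11.569804191589355
top cap 373 [ 0.57791342 -0.04166293  0.15744423] [ 0.55024
[... 210 characters left out ...]
39] [0.11266383 0.11866829 0.0079783 ]
rest px [184 171  42  18 491] [204.42362525 179.50712831]
side rest (439.6214904785156, 292.60772705078125) (145.82945251464844, 85.37992858886719) 9.333019256591797 0.00846824553486537
side mill 366 [ 0.47397405 -0.06279417  0.14083975] 0.1738866955444759 [ 0.47569679 -0.05454204  0.1738867 ] [ 0.45237686 -0.07586728  0.10008118] [ 0.49980799 -0.03632887  0.1738867 ]
base px [252 224  52  30 687] [273.97962154 238.36826783]
side base (601.2724609375, -38.51401901245117) (135.94903564453125, 101.60969543457031) 11.07596206665039
side cap 439 [ 0.57932721 -0.05093674  0.15324554] [ 0.54720766 -0.0730771   0.12000414] [ 0.61991121 -0.0158588   0.1734879 ]
```

Request:
{"api": "move_arm", "payload": {"plan": [[[0,0,0,-0.11,-0.12,0,0],[0,0,0,-0.23,-0.25,0,0],[0,0,0,-0.35,-0.37,0,0],[0,0,0,-0.46,-0.5,0,0],[0,0,0,-0.58,-0.62,0,0],[0,0,0,-0.7,-0.75,0,0],[0,0,0,-0.81,-0.87,0,0],[0,0,0,-0.93,-1,0,0]]]}}

```text
t: 1.1
tcp_pos: [0.2645, 0.4622, 0.2533]
tool_rot: [0.171, 0.985, 0.0, 0.0]
force: [0.1, -0.5, -0.2]
finger_gap: 0.999
```

Request:
{"api": "move_arm", "payload": {"plan": [[[0,0,0,-0.11,-0.12,0,0],[0,0,0,-0.23,-0.25,0,0],[0,0,0,-0.35,-0.37,0,0],[0,0,0,-0.46,-0.5,0,0],[0,0,0,-0.58,-0.62,0,0],[0,0,0,-0.7,-0.75,0,0],[0,0,0,-0.81,-0.87,0,0],[0,0,0,-0.93,-1,0,0]]]}}

```text
t: 2.1
tcp_pos: [0.3184, 0.3368, 0.2534]
tool_rot: [0.171, 0.985, 0.0, 0.0]
force: [-0.5, -0.6, 0.5]
finger_gap: 0.993
```

Request:
{"api": "move_arm", "payload": {"plan": [[[0,0,0,-0.11,-0.12,0,0],[0,0,0,-0.23,-0.25,0,0],[0,0,0,-0.35,-0.37,0,0],[0,0,0,-0.46,-0.5,0,0],[0,0,0,-0.58,-0.62,0,0],[0,0,0,-0.7,-0.75,0,0],[0,0,0,-0.81,-0.87,0,0],[0,0,0,-0.93,-1,0,0]]]}}

```text
t: 3.1
tcp_pos: [0.3723, 0.2113, 0.2534]
tool_rot: [0.171, 0.985, 0.0, 0.0]
force: [0.4, -0.0, -0.5]
finger_gap: 1.001
```

Request:
{"api": "move_arm", "payload": {"plan": [[[0,0,0,-0.11,-0.12,0,0],[0,0,0,-0.23,-0.25,0,0],[0,0,0,-0.35,-0.37,0,0],[0,0,0,-0.46,-0.5,0,0],[0,0,0,-0.58,-0.62,0,0],[0,0,0,-0.7,-0.75,0,0],[0,0,0,-0.81,-0.87,0,0],[0,0,0,-0.93,-1,0,0]]]}}

```text
t: 4.1
tcp_pos: [0.4261, 0.0859, 0.2533]
tool_rot: [0.171, 0.985, 0.0, 0.0]
force: [0.6, 0.5, -0.4]
finger_gap: 0.997
```

Request:
{"api": "move_arm", "payload": {"plan": [[[0,0,-0.05,-0.11,-0.12,0,0],[0,0,-0.11,-0.23,-0.25,0,0],[0,0,-0.16,-0.35,-0.37,0,0],[0,0,-0.22,-0.46,-0.5,0,0],[0,0,-0.27,-0.58,-0.62,0,0],[0,0,-0.33,-0.7,-0.75,0,0],[0,0,-0.38,-0.81,-0.87,0,0],[0,0,-0.438,-0.93,-1,0,0]]]}}

```text
t: 5.1
tcp_pos: [0.48, -0.0395, 0.2533]
tool_rot: [-0.001, 1.0, 0.0, -0.0]
force: [0.4, 0.2, 0.5]
finger_gap: 0.999
```

Request:
{"api": "move_arm", "payload": {"plan": [[[0,0,0,0.02,-0.06,0,0],[0,0,0,0.03,-0.11,0.1,0],[0,0,0,0.03,-0.11,0.25,0],[0,0,0,0.03,-0.11,0.42,0],[0,0,0,0.03,-0.11,0.6,0],[0,0,0,0.03,-0.11,0.78,0],[0,0,0,0.03,-0.11,0.92,0],[0,0,0,0.03,-0.11,1,0]]]}}

```text
t: 6.1
tcp_pos: [0.4763, -0.0493, 0.1524]
tool_rot: [-0.001, 1.0, 0.0, -0.001]
force: [0.5, -0.1, 1.2]
finger_gap: 0.998
```

Request:
{"api": "move_arm", "payload": {"plan": [[[0,0,0,0,0,0.06,0],[0,0,0,0,0,0.1,0.1],[0,0,0,0,0,0.1,0.3],[0,0,0,0,0,0.1,0.7],[0,0,0,0,0,0.1,1],[0,0,0,0,0,0.1,1],[0,0,0,0,0,0.1,1],[0,0,0,0,0,0.1,1]]], "force": 40}}

```text
t: 7.1
tcp_pos: [0.4776, -0.0498, 0.144]
tool_rot: [-0.001, 1.0, -0.0, 0.001]
force: [-0.8, 0.2, 5.3]
finger_gap: 0.544
```

```bash
cat > fit.py <<'E'
from h import *
from scipy.optimize import least_squares
from m import A,B,a,b,mask,at
t=np.radians(28)
for nm in ('top','side','both'):
    Ps=[]
    for k,W,im in (('top',A,a['img']),('side',B,b['img'])):
        if nm not in (k,'both'): continue
        hsv=cv2.cvtColor(im,cv2.COLOR_RGB2HSV)
        P=W[mask(W,(.58,-.043),.06,.11,.2)&(hsv[...,1]<70)&(hsv[...,2]>140)]; Ps.append(P)
    P=np.vstack(Ps)
    def res(p,fixyaw=None):
        c=p[:3]; y=p[3]; ax=np.array([-np.sin(t)*np.cos(y),-np.sin(t)*np.sin(y),np.cos(t)])
        d=P-c; h=d@ax; r=np.linalg.norm(d-h[:,None]*ax,axis=1)
        # sdf of cylinder top=0, bottom -34
        q=np.stack([r-.029,np.abs(h+.017)-.017],1)
        return np.minimum(q.max(1),0)+np.linalg.norm(np.maximum(q,0),axis=1)
    s=least_squares(res,[.57,-.043,.158,.2],loss='soft_l1',f_scale=.002); y=s.x[3]
    ax=np.array([-np.sin(t)*np.cos(y),-np.sin(t)*np.sin(y),np.cos(t)])
    print(nm,len(P),'top centre',s.x[:3].round(4),'yaw',np.degrees(y).round(1),'rms',np.sqrt((s.fun**2).mean()).round(4),'axis',ax.round(3),'edge',(s.x[:3]-.034*ax).round(4))
E
python3 fit.py | grep centre; python3 -c "
from h import *; s=status.sense(); print(s['tcp_pos'],s['finger_gap'],s['force'])"
```

```text
top 401 top centre [ 0.5738 -0.0415  0.1583] yaw 10.7 rms 0.0061 axis [-0.461 -0.087  0.883] edge [ 0.5895 -0.0385  0.1283]
side 490 top centre [ 0.5742 -0.0444  0.1598] yaw 32.0 rms 0.0062 axis [-0.398 -0.249  0.883] edge [ 0.5878 -0.0359  0.1298]
both 891 top centre [ 0.5737 -0.0429  0.1591] yaw 21.0 rms 0.0065 axis [-0.438 -0.168  0.883] edge [ 0.5886 -0.0372  0.129 ]
[ 0.47762108 -0.04979334  0.14398299] 0.543743277918034 [-0.77585661  0.21246949  5.30705333]
```

Request:
{"api": "move_arm", "payload": {"plan": [[[0,0,0,0,0,-0.2,1],[0,0,0,0.02,-0.1,-0.35,1],[0,0,0,0.06,-0.24,-0.4,1],[0,0,0,0.1,-0.4,-0.4,1],[0,0,0,0.14,-0.56,-0.4,1],[0,0,0,0.18,-0.72,-0.4,1],[0,0,0,0.22,-0.86,-0.4,1],[0,0,0,0.24,-0.96,-0.4,1]]]}}

```text
t: 8.1
tcp_pos: [0.4527, -0.1467, 0.1831]
tool_rot: [-0.0, 1.0, 0.0, -0.0]
force: [-0.1, 0.8, -2.0]
finger_gap: 0.544
```

Request:
{"api": "move_arm", "payload": {"plan": [[[0,0,0,0.04,-0.14,0,1],[0,0,0,0.08,-0.32,0,1],[0,0,0,0.13,-0.5,0,1],[0,0,0,0.18,-0.68,0,1],[0,0,0,0.22,-0.84,0,1],[0,0,0,0.24,-0.93,0.02,1],[0,0,0,0.24,-0.96,0.12,1],[0,0,0,0.24,-0.96,0.22,1]]]}}

```text
t: 9.1
tcp_pos: [0.429, -0.2414, 0.1605]
tool_rot: [-0.001, 1.0, 0.0, -0.0]
force: [0.2, 0.4, -2.2]
finger_gap: 0.545
```

Request:
{"api": "move_arm", "payload": {"plan": [[[0,0,0,0,0,0.03,1],[0,0,0,0,0,0.06,1],[0,0,0,0,0,0.08,1],[0,0,0,0,0,0.09,1],[0,0,0,0,0,0.1,1],[0,0,0,0,0,0.1,1],[0,0,0,0,0,0.1,1],[0,0,0,0,0,0.1,1]]]}}

```text
t: 10.1
tcp_pos: [0.4292, -0.2417, 0.1514]
tool_rot: [-0.001, 1.0, -0.0, 0.0]
force: [-0.4, -0.3, -0.9]
finger_gap: 0.542
```

```bash
python3 - <<'E'
from h import *
s=status.sense(); print(s['tcp_pos'],s['tool_rot'],s['force'],s['q'])
b=snap('side','side1'); cv2.imwrite('pics/side1c.png',cv2.resize(b['img'][180:340,140:360,::-1],None,fx=2.5,fy=2.5,interpolation=cv2.INTER_CUBIC))
E
```

```text
[ 0.42919643 -0.24169905  0.15141157] [-5.73298776e-04  9.99999830e-01 -6.87761026e-05  8.47517856e-05] [-0.37835397 -0.2851725  -0.93743143] [-7.40184870e-01  5.13045592e-01  1.85724315e+00  1.84835431e-05
  7.71085997e-01 -2.31214105e+00]
```

View pics/side1c.png

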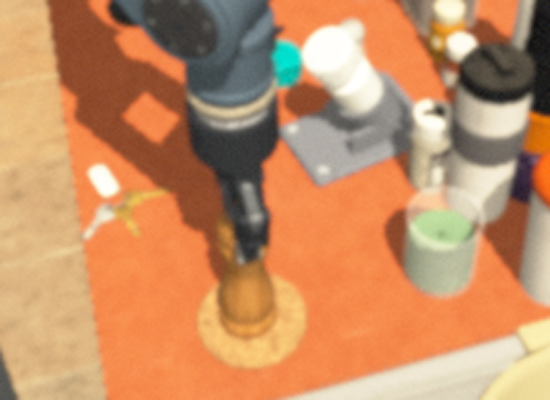

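Request:
{"api": "move_arm", "payload": {"plan": [[[0,0,0,0,0,0.01,1],[0,0,0,0,0,0.01,0.8],[0,0,0,0,0,0.01,0.4],[0,0,0,0,0,0.01,0],[0,0,0,0,0,0.01,0],[0,0,0,0,0,0,0],[0,0,0,0,0,-0.05,0],[0,0,0,0,0,-0.15,0]]]}}

```text
t: 11.15
tcp_pos: [0.429, -0.2415, 0.1666]
tool_rot: [-0.001, 1.0, 0.0, -0.0]
force: [-0.9, 0.1, 0.7]
finger_gap: 0.999
```

Request:
{"api": "move_arm", "payload": {"plan": [[[0,0,0,0,0,-0.12,0],[0,0,0,0,0,-0.26,0],[0,0,0,0,0,-0.42,0],[0,0,0,0,0,-0.58,0],[0,0,0,0,0,-0.74,0],[0,0,0,0,0.05,-0.88,0],[0,0,0,0,0.15,-0.96,0],[0,0,0,0,0.3,-1,0]]]}}

```text
t: 12.15
tcp_pos: [0.4291, -0.2108, 0.2668]
tool_rot: [-0.0, 1.0, -0.0, 0.0]
force: [-0.2, 1.1, 0.0]
finger_gap: 0.998
```

```bash
cat >> h.py <<'E'
def pose(): 
    s=status.sense(); return np.array(s['tcp_pos']),R.from_quat(s['tool_rot'])
yaw=np.radians(11.3); t=np.radians(28)
ax=np.array([-np.sin(t)*np.cos(yaw),-np.sin(t)*np.sin(yaw),np.cos(t)])
edge=np.array([.5895,-.0385,.1283])
def toolrot(th):  # tool z=-ax, tool y at heading th (deg) about the axis
    z=-ax; y0=np.array([np.cos(np.radians(th)),np.sin(np.radians(th)),0]); y=y0-z*(y0@z); y/=np.linalg.norm(y)
    return R.from_matrix(np.stack([np.cross(y,z),y,z],1))
def num(p0,r0,p1,r1): return np.r_[(r0.inv()*r1).as_rotvec()/(np.pi/4),r0.inv().apply(p1-p0)/.1].round(3)
E
python3 - <<'E'
from h import *
s=status.sense();p,r=pose(); print(s['t'],p,s['q'],s['finger_gap'])
a=snap('side','side2'); W=cloud(a); m=(np.hypot(W[...,0]-.43,W[...,1]+.242)<.04)&(W[...,2]>.1)&(W[...,2]<.185); P=W[m]
print('mill top',P[P[:,2].argmax()],P.min(0),P.max(0))
for h in (.022,.072,.092): 
  for th in (60,101.3): print(h,th,'tcp',(edge+h*ax).round(4),num(p,r,edge+h*ax,toolrot(th)))
E
```

```text
12.15 [ 0.42905057 -0.21079738  0.26680105] [-6.91090447e-01  3.11712187e-01  1.77456498e+00  1.55191038e-04
  1.05504164e+00 -2.26276399e+00] 0.9980751355403225
mill top [ 0.42850158 -0.24527675  0.17974477] [ 0.40491927 -0.26869392  0.10018717] [ 0.45325353 -0.22476377  0.17974477]
0.022 60 tcp [ 0.5794 -0.0405  0.1477] [-0.261 -0.571  0.578 -1.504  1.702  1.191]
0.022 101.3 tcp [ 0.5794 -0.0405  0.1477] [-0.061 -0.62  -0.245 -1.504  1.702  1.191]
0.072 60 tcp [ 0.5564 -0.0451  0.1919] [-0.261 -0.571  0.578 -1.274  1.656  0.75 ]
0.072 101.3 tcp [ 0.5564 -0.0451  0.1919] [-0.061 -0.62  -0.245 -1.274  1.656  0.75 ]
0.092 60 tcp [ 0.5471 -0.047   0.2095] [-0.261 -0.571  0.578 -1.182  1.637  0.573]
0.092 101.3 tcp [ 0.5471 -0.047   0.2095] [-0.061 -0.62  -0.245 -1.182  1.637  0.573]
```

Request:
{"api": "move_arm", "payload": {"plan": [[[-0.033,-0.071,0.072,-0.07,0.1,0,0],[-0.065,-0.143,0.145,-0.15,0.21,0,0],[-0.098,-0.214,0.217,-0.22,0.32,0,0],[-0.131,-0.286,0.289,-0.3,0.43,0.02,0],[-0.163,-0.357,0.361,-0.37,0.54,0.05,0],[-0.196,-0.428,0.434,-0.45,0.65,0.1,0],[-0.228,-0.5,0.506,-0.52,0.75,0.15,0],[-0.261,-0.571,0.578,-0.6,0.85,0.2,0]]]}}

```text
t: 13.2
tcp_pos: [0.4887, -0.1254, 0.2458]
tool_rot: [0.223, 0.944, 0.101, 0.22]
force: [0.1, -0.3, -1.7]
finger_gap: 0.996
```

```bash
python3 - <<'E'
from h import *
s=status.sense();p,r=pose(); print(s['t'],p,s['q'])
for h in (.092,.072,.022): print(num(p,r,edge+h*ax,toolrot(60)))
E
```

```text
13.2 [ 0.48874767 -0.12543461  0.24578181] [-0.6820104   0.28719259  2.03084333  0.6851187   0.61093128 -2.31694   ]
[ 0.002 -0.    -0.002  0.03   0.805  0.662]
[ 0.002 -0.    -0.002  0.03   0.805  0.862]
[ 0.002 -0.    -0.002  0.03   0.804  1.362]
```

Request:
{"api": "move_arm", "payload": {"plan": [[[0,0,0,0,0.1,0,0],[0,0,0,0.01,0.24,0.05,0],[0,0,0,0.01,0.38,0.15,0],[0,0,0,0.02,0.52,0.3,0],[0,0,0,0.03,0.65,0.45,0],[0,0,0,0.03,0.75,0.57,0],[0,0,0,0.03,0.8,0.64,0],[0,0,0,0.03,0.805,0.66,0]]]}}

```text
t: 14.2
tcp_pos: [0.5475, -0.0478, 0.2099]
tool_rot: [0.222, 0.945, 0.101, 0.22]
force: [0.5, -0.4, -1.0]
finger_gap: 1.001
```

```bash
python3 - <<'E'
from h import *
w=snap('wrist','wrist1'); s=status.sense();p,r=pose(); print(s['t'],p,s['q'])
for h in (.072,.022): print(num(p,r,edge+h*ax,toolrot(60)))
b=snap('side','side3')
c=cv2.resize(b['img'][150:270,180:340],(512,384))
cv2.imwrite('pics/c3.png',cv2.resize(np.hstack([w['img'],c])[:,:,::-1],(800,300),interpolation=cv2.INTER_AREA))
# wrist cloud of cap in tool frame
W=cloud(w); Q=r.inv().apply((W.reshape(-1,3)-p)).reshape(W.shape)
d=W-edge; h=d@ax; m=(h>.03)&(h<.04)&(np.linalg.norm(d,axis=-1)<.07); P=W[m]
if len(P): 
  q=r.inv().apply(P-p); print(len(P),'tool mid',(q.min(0)+q.max(0))/2,np.ptp(q,axis=0),'h',h[m].mean())
print('nonzero',np.isfinite(W[...,0]).mean())
E
```

```text
14.25 [ 0.54737372 -0.04804644  0.20988287] [-0.43558218  0.39812293  1.99008758  0.70265201  0.4448852  -2.13923342]
[ 0.001 -0.001  0.001  0.008  0.008  0.203]
[ 0.001 -0.001  0.001  0.008  0.007  0.703]
6783 tool mid [ 0.00119706 -0.00056017  0.05851182] [0.05873071 0.05912024 0.007548  ] h 0.034937664850495584
nonzero 0.9957936604817709
```

View pics/c3.png

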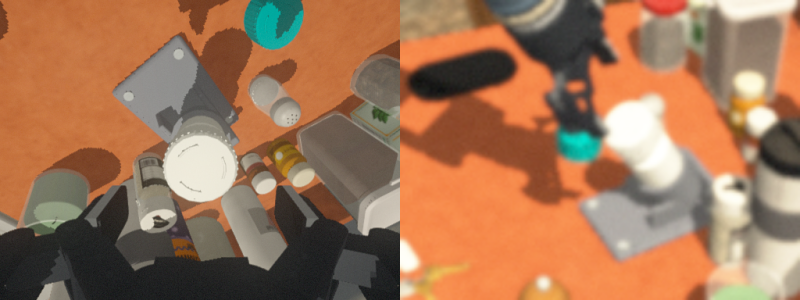

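The wrist view (cap top circle at (200,168) in the left half) puts the cap's centre within 1 mm of the tool axis. Joint 6 is too near its limit for a 60° turn, so I roll the tool back 45° first.

Request:
{"api": "move_arm", "payload": {"plan": [[[0,0,0.125,0.01,0,0.02,0],[0,0,0.25,0.01,0,0.05,0],[0,0,0.375,0.01,0,0.08,0],[0,0,0.5,0.01,0,0.11,0],[0,0,0.625,0.01,0,0.14,0],[0,0,0.75,0.01,0,0.17,0],[0,0,0.875,0.01,0,0.19,0],[0,0,1,0.01,0,0.2,0]]]}}

```text
t: 15.3
tcp_pos: [0.5556, -0.0465, 0.1923]
tool_rot: [0.568, 0.786, 0.177, 0.165]
force: [-0.1, -0.2, -0.2]
finger_gap: 0.999
```

```bash
python3 - <<'E'
from h import *
w=snap('wrist','wrist2'); s=status.sense();p,r=pose(); print(s['t'],p,s['q'])
print(num(p,r,edge+.024*ax,toolrot(15)))
W=cloud(w); d=W-edge; h=d@ax; m=(h>.029)&(h<.041)&(np.linalg.norm(d-h[...,None]*ax,axis=-1)<.031); q=r.inv().apply(W[m]-p)
m2=np.linalg.norm(q[:,:2]-np.median(q[:,:2],0),axis=1)<.022
A_=np.c_[q[m2][:,:2],np.ones(m2.sum())]; c=np.linalg.lstsq(A_,q[m2][:,2],rcond=None)[0]
print(len(q),'mid',(np.percentile(q,1,0)+np.percentile(q,99,0))/2,np.ptp(q,axis=0),'plane',c)
print('TCP to top',c[2]+.0)
E
```

```text
15.35 [ 0.55559276 -0.04648801  0.19227994] [-0.42363918  0.44121135  1.98851132  0.7600835   0.40754055 -1.40069237]
[0.    0.    0.06  0.011 0.008 0.488]
8291 mid [0.00142568 0.00012831 0.03931165] [0.05830781 0.05932545 0.00894374] plane [-0.00127223  0.00194213  0.03760512]
TCP to top 0.03760512040859778
```

Request:
{"api": "move_arm", "payload": {"plan": [[[0,0,0,0.01,0,0.08,0],[0,0,0,0.015,0,0.18,0],[0,0,0,0.015,0,0.28,0],[0,0,0,0.015,0,0.37,0],[0,0,0,0.015,0,0.44,0],[0,0,0,0.015,0,0.475,0],[0,0,0,0.015,0,0.475,0],[0,0,0,0.015,0,0.475,0]]]}}

```text
t: 16.35
tcp_pos: [0.577, -0.04, 0.1503]
tool_rot: [0.567, 0.788, 0.177, 0.165]
force: [-0.4, -0.5, -0.5]
finger_gap: 0.998
```

Request:
{"api": "move_arm", "payload": {"plan": [[[0,0,0,0,0,0,0.3],[0,0,0,0,0,0,0.6],[0,0,0,0,0,0,1],[0,0,0,0,0,0,1],[0,0,0,0,0,0,1],[0,0,0,0,0,0,1],[0,0,0,0,0,0,1],[0,0,0,0,0,0,1]]], "force": 80}}

```text
t: 17.35
tcp_pos: [0.5772, -0.0401, 0.1502]
tool_rot: [0.567, 0.788, 0.177, 0.165]
force: [-2.1, 0.5, 4.8]
finger_gap: 0.668
```

```bash
cat > st.py <<'E'
from h import *
s=status.sense();p,r=pose(); print(s['t'],p,s['q'],s['finger_gap'],'force along axis',(np.array(s['force'])@ax).round(2),s['force'],'h',(p-edge)@ax, 'tool',r.inv().apply(p-edge).round(4),'roll',num(p,r,p,toolrot(15))[:3]*45)
E
python3 st.py
```

```text
17.35 [ 0.5771799  -0.04006151  0.15015084] [-0.3904451   0.54501442  1.97116842  0.91646874  0.33484845 -1.5463162 ] 0.6684909523804389 force along axis 5.15 [-2.13825651  0.53396724  4.77490845] h 0.02510860010274096 tool [ 0.001  -0.0006 -0.0251] roll [ 0.    -0.     3.015]
```

Request:
{"api": "move_arm", "payload": {"plan": [[[0,0,0,0,0,0.01,1],[0,0,0,0,0,0.02,1],[0,0,0,0,0,0.03,1],[0,0,0,0,0,0.04,1],[0,0,0,0,0,0.05,1],[0,0,0,0,0,0.05,1],[0,0,0,0,0,0.05,1],[0,0,0,0,0,0.05,1]]]}}

```text
t: 18.35
tcp_pos: [0.5792, -0.0397, 0.1464]
tool_rot: [0.567, 0.787, 0.177, 0.165]
force: [-6.1, -1.2, 10.9]
finger_gap: 0.663
```

```bash
python3 st.py
```

```text
18.35 [ 0.57915709 -0.03965185  0.14636295] [-0.38781146  0.55428992  1.96932622  0.93456008  0.32861718 -1.56317042] 0.6628425803588182 force along axis 12.53 [-6.06623206 -1.15728381 10.91033759] h 0.020816171988837152 tool [ 0.001  -0.0005 -0.0208] roll [0.045 0.    3.015]
```

Request:
{"api": "move_arm", "payload": {"plan": [[[0,0,0,0,0,0.01,1],[0,0,0,0,0,0.015,1],[0,0,-0.1,0,0,0.016,1],[0,0,-0.25,0,0,0.016,1],[0,0,-0.4,0,0,0.016,1],[0,0,-0.55,0,0,0.016,1],[0,0,-0.7,0,0,0.016,1],[0,0,-0.8,0,0,0.016,1]]]}}

```text
t: 19.35
tcp_pos: [0.5795, -0.0397, 0.145]
tool_rot: [0.295, 0.924, 0.117, 0.212]
force: [-7.0, -2.6, 13.1]
finger_gap: 0.662
```

```bash
python3 st.py; python3 -c "
from h import *;print(status.sense()['ft_torque'])"
```

```text
19.35 [ 0.57950653 -0.03972484  0.14496767] [-0.38736846  0.55738622  1.96922071  0.94055148  0.32626592 -2.19930232] 0.6622566936100204 force along axis 15.04 [-6.99954156 -2.63384546 13.11385471] h 0.019430057496098094 tool [ 0.0012 -0.0002 -0.0194] roll [ 0.     0.045 39.15 ]
[-0.06972726  0.38987654 -0.15211637]
```

Request:
{"api": "move_arm", "payload": {"plan": [[[0,0,-0.1,0,0,0,1],[0,0,-0.25,0,0,0,1],[0,0,-0.4,0,0,0,1],[0,0,-0.5,0,0,0,1],[0,0,-0.55,0,0,0,1],[0,0,-0.55,0,0,0,1],[0,0,-0.55,0,0,0,1],[0,0,-0.55,0,0,0,1]]]}}

```text
t: 20.35
tcp_pos: [0.5791, -0.04, 0.1447]
tool_rot: [0.091, 0.966, 0.069, 0.232]
force: [-9.0, -3.3, 12.1]
finger_gap: 0.665
```

```bash
python3 st.py; python3 - <<'E'
from h import *
w=snap('wrist','wrist3'); a=np.load('wrist2.npz')
cv2.imwrite('pics/w23.png',cv2.resize(np.hstack([a['img'],w['img']])[:,:,::-1],(800,300),interpolation=cv2.INTER_AREA))
E
```

```text
20.35 [ 0.57908689 -0.04003142  0.14466173] [-0.38779549  0.55761909  1.96987374  0.93973039  0.32548373 -2.62879419] 0.6649502644009992 force along axis 15.14 [-8.97436081 -3.34238827 12.11604098] h 0.01938131565881713 tool [ 0.0017 -0.0001 -0.0194] roll [-4.5000e-02  4.5000e-02  6.3765e+01]
```

View pics/w23.png

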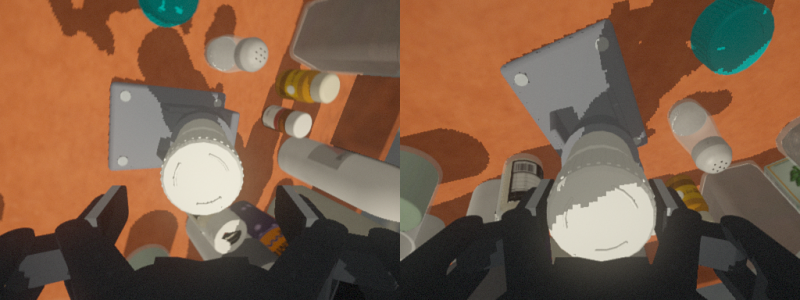

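Request:
{"api": "move_arm", "payload": {"plan": [[[0,0,0,0,0,-0.05,1],[0,0,0,0,0,-0.1,1],[0,0,0,0,0,-0.18,1],[0,0,0,0,0,-0.28,1],[0,0,0,0,0,-0.4,1],[0,0,0,0,0,-0.55,1],[0,0,0,0,0,-0.7,1],[0,0,0,0,0,-0.8,1]]]}}

```text
t: 21.4
tcp_pos: [0.5428, -0.0464, 0.2158]
tool_rot: [0.09, 0.966, 0.07, 0.232]
force: [0.4, 0.7, -0.9]
finger_gap: 0.663
```

```bash
python3 st.py; python3 - <<'E'
from h import *
w=snap('side','side4')
cv2.imwrite('pics/s4.png',cv2.resize(w['img'][120:270,160:360,::-1],None,fx=2,fy=2,interpolation=cv2.INTER_CUBIC))
p,r=pose()
for th in (98,75,50): print(th,num(p,r,np.array([.440,.295,.11]),R.from_matrix(np.array([[np.sin(np.radians(th)),np.cos(np.radians(th)),0],[-np.cos(np.radians(th)),np.sin(np.radians(th)),0],[0,0,-1]]) @ np.diag([-1,1,1]))))
E
```

```text
21.4 [ 0.54281593 -0.04636868  0.21575639] [-0.43701092  0.3814531   1.99562845  0.68993001  0.4543016  -2.4009787 ] 0.6629515994654855 force along axis -1.08 [ 0.4110242   0.68587541 -0.93537023] h 0.09943523436097322 tool [ 0.0012  0.0012 -0.0994] roll [ 4.500e-02 -4.500e-02  6.381e+01]
98 [ 0.138  0.611 -0.407  2.072  2.992  0.781]
75 [0.256 0.569 0.094 2.072 2.992 0.781]
50 [0.377 0.506 0.638 2.072 2.992 0.781]
```

View pics/s4.png

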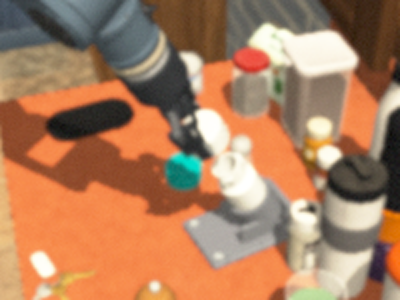

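The cap is off the neck and held in the gripper; the neck is bare at about (235,165). Next I carry it to the rest while righting it.

Request:
{"api": "move_arm", "payload": {"plan": [[[0.032,0.071,0.012,0.06,0.08,0,1],[0.064,0.142,0.024,0.15,0.2,0.03,1],[0.096,0.213,0.035,0.24,0.34,0.06,1],[0.128,0.285,0.047,0.33,0.48,0.1,1],[0.16,0.356,0.059,0.42,0.62,0.14,1],[0.192,0.427,0.07,0.52,0.76,0.17,1],[0.224,0.498,0.082,0.62,0.9,0.2,1],[0.256,0.569,0.094,0.69,1,0.22,1]]]}}

```text
t: 22.45
tcp_pos: [0.5066, 0.0678, 0.1827]
tool_rot: [0.131, 0.991, -0.0, -0.002]
force: [0.9, 0.2, -0.8]
finger_gap: 0.662
```

```bash
cat >> h.py <<'E'
def down(th):
    c,s=np.cos(np.radians(th)),np.sin(np.radians(th)); y=np.array([c,s,0]); z=np.array([0,0,-1]); return R.from_matrix(np.stack([np.cross(y,z),y,z],1))
E
python3 - <<'E'
from h import *
p,r=pose(); print(p,status.sense()['q'])
print(num(p,r,np.array([.440,.295,.08]),down(75)))
E
```

```text
[0.50659123 0.0678352  0.18272928] [-8.54792172e-02  4.80654017e-01  1.78371574e+00 -7.64964762e-04
  8.81512521e-01 -1.39351073e+00]
[-2.000e-03 -5.000e-03 -1.000e-03  1.228e+00  2.023e+00  1.030e+00]
```

Request:
{"api": "move_arm", "payload": {"plan": [[[0,0,0,0.06,0.1,0,1],[0,0,0,0.14,0.22,0,1],[0,0,0,0.22,0.36,0,1],[0,0,0,0.3,0.5,0,1],[0,0,0,0.38,0.64,0,1],[0,0,0,0.46,0.78,0,1],[0,0,0,0.54,0.9,0,1],[0,0,0,0.6,1,0,1]]]}}

```text
t: 23.45
tcp_pos: [0.4748, 0.18, 0.1831]
tool_rot: [0.131, 0.991, -0.0, -0.001]
force: [-0.1, 0.7, -0.5]
finger_gap: 0.661
```

Request:
{"api": "move_arm", "payload": {"plan": [[[0,0,0,0.06,0.1,0,1],[0,0,0,0.14,0.22,0.05,1],[0,0,0,0.22,0.36,0.15,1],[0,0,0,0.3,0.5,0.3,1],[0,0,0,0.38,0.64,0.5,1],[0,0,0,0.46,0.78,0.7,1],[0,0,0,0.56,0.92,0.9,1],[0,0,0,0.63,1,1,1]]]}}

```text
t: 24.45
tcp_pos: [0.4388, 0.2928, 0.0811]
tool_rot: [0.13, 0.991, -0.001, -0.002]
force: [0.2, -0.2, 0.3]
finger_gap: 0.665
```

```bash
python3 - <<'E'
from h import *
p,r=pose(); s=status.sense(); print(s['t'],p,s['q'],s['finger_gap'])
print(num(p,r,np.array([.440,.295,.0355]),down(75)))
w=snap('top','top5'); W=cloud(w); b=snap('side','side5')
c1=cv2.resize(w['img'][160:280,100:260],(400,300)); c2=cv2.resize(b['img'][120:240,130:290],(400,300))
cv2.imwrite('pics/c5.png',np.hstack([c1,c2])[:,:,::-1])
E
```

```text
24.45 [0.43876439 0.29277399 0.08113954] [ 3.76202533e-01  6.70893088e-01  1.80755928e+00  5.94696506e-04
  6.67213935e-01 -9.33526739e-01] 0.6654153733573541
[-0.003 -0.004  0.    -0.008  0.026  0.456]
```

View pics/c5.png

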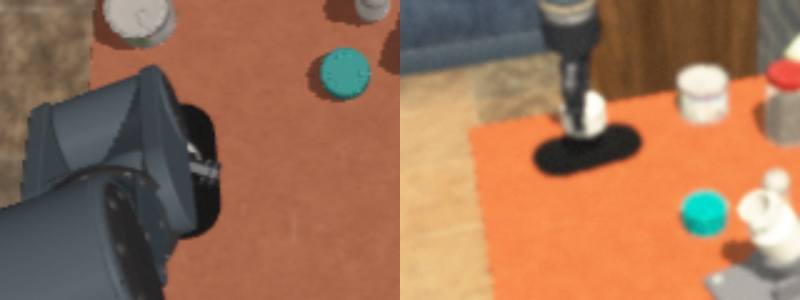

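The cap hangs over the middle of the black rest, about (585,130) in the side half. I lower it now.

Request:
{"api": "move_arm", "payload": {"plan": [[[0,0,0,0,0.02,0.06,1],[0,0,0,-0.01,0.02,0.14,1],[0,0,0,-0.01,0.02,0.22,1],[0,0,0,-0.01,0.02,0.29,1],[0,0,0,-0.01,0.02,0.35,1],[0,0,0,-0.01,0.02,0.4,1],[0,0,0,-0.01,0.02,0.43,1],[0,0,0,-0.01,0.02,0.43,1]]]}}

```text
t: 25.55
tcp_pos: [0.4415, 0.2936, 0.0399]
tool_rot: [0.131, 0.991, -0.0, -0.001]
force: [-0.7, -0.5, -1.1]
finger_gap: 0.665
```

Request:
{"api": "move_arm", "payload": {"plan": [[[0,0,0,0,0,0.005,1],[0,0,0,0,0,0.01,1],[0,0,0,0,0,0.015,1],[0,0,0,0,0,0.02,1],[0,0,0,0,0,0.02,1],[0,0,0,0,0,0.02,1],[0,0,0,0,0,0.02,1],[0,0,0,0,0,0.02,1]]]}}

```text
t: 26.55
tcp_pos: [0.4416, 0.2936, 0.0381]
tool_rot: [0.131, 0.991, -0.0, -0.001]
force: [0.4, -0.2, 0.1]
finger_gap: 0.661
```

Request:
{"api": "move_arm", "payload": {"plan": [[[0,0,0,0,0,0.005,1],[0,0,0,0,0,0.01,1],[0,0,0,0,0,0.015,1],[0,0,0,0,0,0.02,1],[0,0,0,0,0,0.02,1],[0,0,0,0,0,0.02,1],[0,0,0,0,0,0.02,1],[0,0,0,0,0,0.02,1]]]}}

```text
t: 27.55
tcp_pos: [0.4417, 0.2937, 0.0362]
tool_rot: [0.131, 0.991, -0.0, -0.001]
force: [1.1, 0.2, 0.0]
finger_gap: 0.666
```

```bash
python3 - <<'E'
from h import *
s=status.sense(); print(s['tcp_pos'],s['force'])
b=snap('side','side6'); W=cloud(b); hsv=cv2.cvtColor(b['img'],cv2.COLOR_RGB2HSV)
m=(np.hypot(W[...,0]-.44,W[...,1]-.294)<.045)&(hsv[...,1]<60)&(hsv[...,2]>150); P=W[m]; print(len(P),P.min(0),P.max(0),np.percentile(P[:,2],[2,98]))
E
```

```text
[0.44165114 0.29368046 0.03616029] [1.06722096 0.17186254 0.00900042]
168 [0.4154955  0.25607761 0.00467764] [0.47763273 0.31694704 0.21432002] [0.0064777 0.2113489]
```

Request:
{"api": "move_arm", "payload": {"plan": [[[0,0,0,0,0,0.005,1],[0,0,0,0,0,0.01,1],[0,0,0,0,0,0.015,1],[0,0,0,0,0,0.02,1],[0,0,0,0,0,0.02,1],[0,0,0,0,0,0.02,1],[0,0,0,0,0,0.02,1],[0,0,0,0,0,0.02,1]]]}}

```text
t: 28.6
tcp_pos: [0.4417, 0.2937, 0.0349]
tool_rot: [0.131, 0.991, 0.0, -0.0]
force: [-0.7, -0.9, 7.5]
finger_gap: 0.661
```

Request:
{"api": "move_arm", "payload": {"plan": [[[0,0,0,0,0,-0.005,0.8],[0,0,0,0,0,-0.005,0.4],[0,0,0,0,0,-0.005,0],[0,0,0,0,0,-0.005,0],[0,0,0,0,0,-0.01,0],[0,0,0,0,0,-0.06,0],[0,0,0,0,0,-0.15,0],[0,0,0,0,0,-0.25,0]]]}}

```text
t: 29.6
tcp_pos: [0.4417, 0.2937, 0.0599]
tool_rot: [0.131, 0.991, -0.0, -0.0]
force: [-0.4, 0.1, 0.1]
finger_gap: 1.001
```

Request:
{"api": "move_arm", "payload": {"plan": [[[0,0,0,0,0,-0.12,0],[0,0,0,0,0,-0.26,0],[0,0,0,0,0,-0.42,0],[0,0,0,0,0,-0.58,0],[0,0,0,0,0,-0.74,0],[0,0,0,0,0,-0.88,0],[0,0,0,0,0,-0.96,0],[0,0,0,0,0,-1,0]]]}}

```text
t: 30.6
tcp_pos: [0.4418, 0.2937, 0.1596]
tool_rot: [0.131, 0.991, -0.0, -0.0]
force: [-0.3, 1.6, -0.6]
finger_gap: 0.997
```

```bash
python3 - <<'E'
from h import *
w=snap('wrist','w7'); W=cloud(w); b=snap('side','side7'); B=cloud(b)
q=(np.hypot(W[...,0]-.441,W[...,1]-.294)<.05)&(W[...,2]>.035)&(W[...,2]<.06); P=W[q]; print(status.sense()['t'],len(P),'cap mid',(P.min(0)+P.max(0))/2,np.ptp(P,axis=0))
m=np.linalg.norm(P[:,:2]-.5*(P.min(0)+P.max(0))[:2],axis=1)<.024;P=P[m]; print('plane',np.linalg.lstsq(np.c_[P[:,:2]-P[:,:2].mean(0),np.ones(len(P))],P[:,2],rcond=None)[0])
m=(np.hypot(B[...,0]-.43,B[...,1]+.242)<.04)&(B[...,2]>.1)&(B[...,2]<.19); P=B[m]; print('mill',P[P[:,2].argmax()])
cv2.imwrite('pics/c7.png',cv2.resize(np.hstack([w['img'],b['img']])[:,:,::-1],(800,300),interpolation=cv2.INTER_AREA))
E
```

```text
30.7 4158 cap mid [0.44208125 0.29266169 0.04064506] [0.05902343 0.05880238 0.01128516]
plane [0.01991622 0.02723254 0.04344727]
mill [ 0.42986968 -0.24893992  0.18007432]
```

View pics/c7.png

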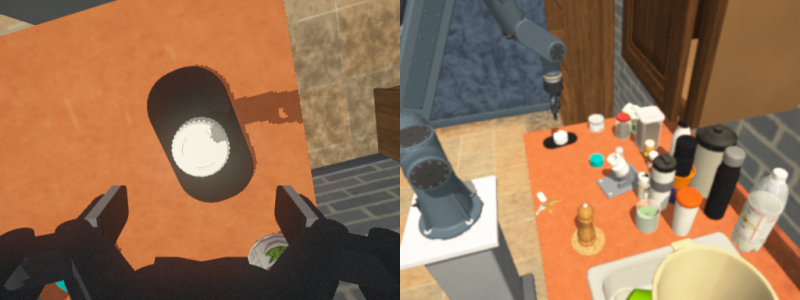

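```bash
python3 -c "
from h import *
print(manip.sign_off())"
```

```text
the job is handed in; nothing more can be done
None
```

The job is done and handed in at about 31 s of the 56 s allowed; the sign-off gives no verdict.

- **Pepper mill:** I gripped it by its head and stood it upright on the cork mat. The last side picture shows it still upright, within about 7 mm of the mat's centre.
- **Cap:** I pressed it down along the tub's axis with about 15 N, turned it about 61° anticlockwise while down, and lifted it off. It now lies mouth down on the black spoon rest. By the wrist depth image its centre is about 2–4 mm from the middle. It is tilted by about 2°, with its lower edge about 9–10 mm up.
- **Surroundings:** The gripper is open and clear, about 100 mm above the cap. The jars, tin and shaker look unmoved in the last side picture, but I did not measure their positions again.

No check failed. One disagreed: the first cap fit from the side camera gave the tub's lean direction about 20° off from the top camera. I used the top camera's value. The wrist view before the grasp then confirmed it, with the cap's face square to the tool within 0.2° and its centre within about 1.5 mm.

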